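Clip the magnifier's hinge pin

TASK

The hinge pin of the bench magnifier has worked part-way out of its bracket: push it fully home by its head, then take the R-clip from the rack and push its straight leg down through the cross hole near the pin's other end until the bow springs over the pin and the clip is fully seated. The hole is not exactly where the pin suggests, so feel for it gently: never load the bracket, pin or clip with more than 30 N. Let go of the clip and leave everything else lying where it is.

Things in the scene. Friction and masses are not known exactly. Their poses are not given: they have to be found in the camera images.
- bracket: Fixed grey fork of the magnifier; origin under the middle of its base plate (90 mm along x, 120 along y, 10 thick), on the table; turns only about the vertical. Two cheeks (outer faces y = -24 and +24 mm, 36 mm along x, 82 mm high) hold the pin, whose axis runs along the bracket's y, 60 mm up. Boom and lens run along +x to 310 mm, up to 77 mm high.
- pin (a joint): How far the steel pin is out of the bracket, m: 0 = fully home (head against the -y cheek, a hard stop); grows as it backs out along the bracket's -y, up to 0.03. It slides against about 6 N of steady friction and stays where it is left. When home its other end stands 32 to 48 mm beyond the +y cheek, 20 mm past the hole.
- pin_head (a point): Centre of the outer face of the pin's round head (26 mm across, 8 mm thick), 60 mm above the table; moves with the pin; axes as the bracket's. Push this face along the bracket's +y. The space before it is free.
- pin_hole (a point): Nominal middle of the vertical cross hole in the pin's end, on its axis (bracket y = 44 mm when home); moves with the pin; axes as the bracket's. The pin is 16 mm thick (top 8 mm above this point). The hole is 5.5 mm wide, goes right through, and its true centre lies up to 8 mm either way from here along the pin (bracket y), an error this point does not show; across the pin it is true.
- rack: Fixed grey rack with three upright slots, 60 x 126 mm, 68 mm high, origin under its centre; the slots lie along its x, 40 mm apart along its y; the clip and two straight pins hang in them by their heads, in any order. Turns only about the vertical.
- clip: The R-clip, about 75 g; origin at the centre of its handle's underside, z up while it hangs in the rack, x towards the bow. The 4 mm straight leg runs down the z axis to 62 mm below the origin (bluntly cut, edge broken by 0.5 mm). A nose under the handle, 8 mm square, reaches 21 mm below the origin. To end upright, its x axis square to the pin, bow on either side.
- clip_grip (a point): Centre of the clip's black rectangular handle: 24 mm along clip x, 14 mm along clip y, 36 mm high; its underside, 18 mm below this point, rests on top of the rack. The leg's tip is 80 mm below this point. Axes as the clip's.
- clip_seat (a point): Point on the clip's leg 48 mm below clip_grip, 30 mm below the origin; on the pin's axis once seated. From tip touching the pin's top to seated is 40 mm down: about 18 mm free, then the bow rides over the pin against some 2 to 10 N, springs under it past about 30 mm, and at 41 mm the nose stops hard on the pin. All contact forces on bracket and pin add up, the bow's squeeze (up to 20 N) too.
- bow (a joint): Opening of the clip's sprung bow, rad: 0 = relaxed, about 0.1 while it rides over the pin, near 0 again once sprung over. The 4 mm bow wire hangs from the handle on the clip's +x side to 52 mm below the underside, up to 15 mm from the leg's axis, waisted 40 mm below the underside.
- knobpin1: straight pin with a round black knob (22 mm across, 14 mm high) and no bow, hanging in another slot of the rack; not the clip. Origin: centre of the knob's underside
- knobpin2: a second such straight pin with a round knob; not the clip
- multimeter: black multimeter lying flat, 150 x 78 x 34 mm, origin under its centre
- partsbox: clear open parts box, 100 x 140 x 40 mm, origin under its centre
- screwdriver: screwdriver lying flat, 200 mm long, origin under its middle
- fluxjar: small amber jar, 52 mm across, 50 mm high, origin under its centre
- tweezers: closed dark steel tweezers lying flat, 120 mm long, origin under the middle
- collar: loose steel shaft collar, 28 mm across, 12 mm high, origin under its centre
Mind the look-alikes: they are no part of the job. Leave any blue, brown or white look-alike of the clip alone.

How it is judged:
By the outcome, as a careful person would: the job done as asked, in the order asked, and still so for the second after the job is handed in, with the robot touching nothing.
It also fails if it takes over 72 s, if anything falls off the work surface, if the arm or the gripper's body presses on something with over 40 N, if the wrist force passes 120 N, or if a joint passes its speed limit or range.

ROBOT

A 6-joint arm with a two-finger parallel gripper is mounted at the origin on the work surface. World frame = base frame: x ahead of the robot, y to its left, z up, the work surface at z = 0. Lengths are in mm, angles in rad, forces in N, time in s.
With the tool pointing down it reaches from about 275 to 825 mm from the base axis. Payload 4.9 kg.
Tool frame: the origin (TCP) lies at the very end of the fingers, on their centre line; the grasp point (between the pads) lies manip.hold_point_z behind it (manip.hold_point_z is the distance from the TCP to the grasp point, in mm); z points along the fingers, x is the direction in which the jaws open and shut, and the axes are right-handed (so a half turn about z gives the same grasp; the last joint's range is limited). The gripper opens to 85 mm and grips with 20 to 120 N. Pads are 22 mm wide; open, the fingers measure 114 mm over their backs; the gripper's body (76 mm by 85 mm) begins 54 mm behind the grasp point. The pads swing forward as they close: fully open they stand 13 mm farther back than shut.
Start: joints at [-0.134, 0.326, -0.193, 1.052, 0, 1.437], TCP at [550.017, 0.009, 231.281] pointing down, gripper open.
Joint ranges: [-2.65, 2.65], [-0.97, 1.79], [-1.3, 1.35], [-1.93, 2.1], [-1.47, 1.37], [-3.14, 3.14]. Speed limits (rad/s): [2.57, 2.57, 3.14, 3.14, 3.14, 3.14].

INTERFACE

Orientations are given as a unit quaternion [w, x, y, z].
In Python, from plant import manip gives the robot as it stands.
- The arm moves only by the tool play_rows, never from a script. Its argument "motion" is one flat list of numbers, 7 for each row, row after row: the opening, from 0 (shut) to 1 (fully open), then the shift along the tool's x, y, z in cm, then the turn, a rotation vector about the tool's x, y, z in rad. A call has 1 to 20 rows; each row shifts and turns the commanded pose from where the row before left it, along the tool's axes as they then stand; what a row does not reach is not made up. A row lasts 1/8 s, in which the tool goes at most 62.5 mm and 10.7 degrees, less where a joint would pass 70% of its speed; a pose out of reach is approached as far as the arm can. A call with a gripper value outside its range is refused whole. The fingers move at their own pace and stop on an object; "newtons" is the grip in N (left out, the last holds). Time passes only in rows, so rows that do not move let the fingers close. It gives the time, the measured TCP pose, the force and the opening at its end, in the units of the state.
- manip.get_obs(): the state, without advancing time (a new reading comes with each control period).
- manip.read_camera(name): name is "scene" or "side" or "wrist"; returns a dict with "image" (480x640x3 uint8, blue, green, red), "vertical_fov" (degrees; the focal length in pixels is half the picture's height over the tangent of half this angle, whatever the lens; pixels are square), "cx", "cy" (the principal point, pixels), "pose" (4x4, takes a point from camera to world coordinates); the wrist camera has in their place "T_tool_cam" (4x4, takes a point from camera to tool coordinates, whose origin is the TCP and whose axes are the tool frame's). Camera axes: x right, y down, z forward; pixel columns grow to the right and rows downward; lengths in mm; the calibration is good to about 2 mm. A picture is of the moment at which its call begins: read the wrist's pose just before it. There is no depth.
- manip.job_done(): hands the job in, once; it reports no verdict.
Trained networks look in the newest picture that a camera, given by its name, has taken for a name from the list of things; names that differ only in an ending like _2 or _b are one class to them, and where a whole thing is asked for, a point or a joint stands for the part that bears it (a point fixed in the world has none). Each returns a list of dicts, best first, with "score" (0 to 1); they miss things now and then, are a little off and sometimes report something else, mostly with a low value. They report only what shows in the picture. A call takes as long as a camera call. They do not tell look-alikes from the thing itself.
- manip.find_in(camera, target): "extent" ([left, top, right, bottom] in pixels, round what is visible of it).
- manip.silhouettes(camera, target): "pixels" (480x640 bool, what is visible of it) and "extent" ([left, top, right, bottom] in pixels, round what is visible of it).
The state is a dict: "time": time; "joint_positions": joint angles; "dq": joint speeds; "tau": joint torques, N m; "tool_pos": TCP position; "tool_rot": TCP orientation; "contact_force": force on the tool from outside, world axes, zero at the start; "torque": the same for the moment, N m; "opening": finger opening in mm.
Only numpy, scipy, OpenCV 4.12 (cv2) and the standard library are available. Lean on these libraries where they do the work, as an engineer would, in place of code of your own. Each camera call takes 0.05 s, during which the arm holds its last target. There are 200 camera calls.

## Working session

There is one attempt and no reset: what is moved stays moved. The work goes in short steps, Python scripts to look and compute and a tool call to move; the robot and the scene stay as the last step left them, time stands still between calls to the robot, and variables do not carry over. Pictures are saved under pics/ and viewed, about 8 in all and at most 12, crops included, and the job is handed in when it is done.

Besides the shell and the picture viewer there is one more tool, called after "Request:" by a JSON object that holds its "name" and its "arguments". play_rows: Moves the arm, as the interface text tells. Its arguments: {"type":"object","properties":{"motion":{"type":"array"},"newtons":{"type":"number"}},"required":["motion"]}

```bash
ls; mkdir -p pics; python3 - <<'E'
from plant import manip
import cv2, numpy as np
print(manip.get_obs(), manip.hold_point_z)
ims=[]
for c in ("scene","side"):
    r=manip.read_camera(c); cv2.imwrite(f"pics/{c}0.png",r["image"]); print(c,r["vertical_fov"],r["cx"],r["cy"],np.round(r["pose"],3).tolist())
    for t in ["bracket","pin_head","pin_hole","rack","clip","clip_grip","knobpin1","multimeter","partsbox","fluxjar","collar"]:
        print(t,[(round(d["score"],2),[int(v) for v in d["extent"]]) for d in manip.find_in(c,t)[:4]])
E
```

```text
pics
{'time': 0.0, 'joint_positions': array([-1.34184663e-01,  3.26948548e-01, -1.93597421e-01,  1.05201398e+00,
       -1.64440134e-05,  1.43659722e+00]), 'dq': array([-1.64633959e-03,  8.84664536e-04, -5.51360332e-04,  1.25279076e-04,
        6.87836654e-05, -1.42410407e-03]), 'tau': array([-1.24197268e-03, -4.43398941e+01,  2.62443137e+01,  1.56443648e-02,
       -1.97191571e-04, -6.55614656e-06]), 'tool_pos': array([5.49404029e+02, 9.53034359e-02, 2.30494170e+02]), 'tool_rot': array([-1.09828767e-04,  9.99999611e-01,  7.22957380e-06, -8.74981818e-04]), 'contact_force': array([ 0.08427003,  0.69517675, -0.30903393]), 'torque': array([ 0.01092423, -0.01539159, -0.01601662]), 'opening': 85.26382635799555} 18.700000000000003
scene 50.29392512412309 327.61511240746034 238.83147131139864 [[0.45, 0.504, -0.737, 1520.536], [0.893, -0.24, 0.381, -458.92], [0.015, -0.829, -0.558, 840.535], [0.0, 0.0, 0.0, 1.0]]
bracket [(0.76, [273, 253, 342, 349])]
pin_head [(0.59, [271, 256, 316, 268])]
pin_hole [(0.55, [276, 254, 310, 267])]
rack [(0.75, [353, 221, 399, 257])]
clip [(0.52, [461, 231, 47
[... 524 characters left out ...]
6], [0.006, -0.831, -0.556, 663.293], [0.0, 0.0, 0.0, 1.0]]
bracket [(0.96, [251, 181, 356, 263])]
pin_head []
pin_hole [(0.66, [315, 216, 348, 239]), (0.6, [248, 183, 355, 261])]
rack [(0.92, [246, 277, 298, 331]), (0.16, [278, 260, 292, 276])]
clip [(0.96, [140, 340, 167, 378]), (0.8, [205, 373, 256, 405]), (0.79, [370, 259, 401, 268]), (0.72, [275, 261, 291, 280])]
clip_grip [(0.97, [208, 371, 251, 404]), (0.83, [141, 342, 158, 382]), (0.79, [365, 263, 398, 270]), (0.71, [281, 261, 290, 277])]
knobpin1 [(0.26, [275, 258, 293, 279])]
multimeter [(0.83, [386, 197, 444, 220])]
partsbox [(0.58, [337, 166, 386, 205])]
fluxjar [(0.74, [349, 272, 373, 298])]
collar [(0.58, [247, 253, 262, 264])]
```

```bash
python3 - <<'E'
import cv2,numpy as np
a=cv2.imread("pics/scene0.png")[180:380,120:500]; b=cv2.imread("pics/side0.png")[150:420,120:460]
a=cv2.resize(a,(800,421),interpolation=3); b=cv2.resize(b,(755,600),interpolation=3)
cv2.imwrite("pics/a.png",a); cv2.imwrite("pics/b.png",b)
E
```

```text
(no output)
```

View pics/a.png

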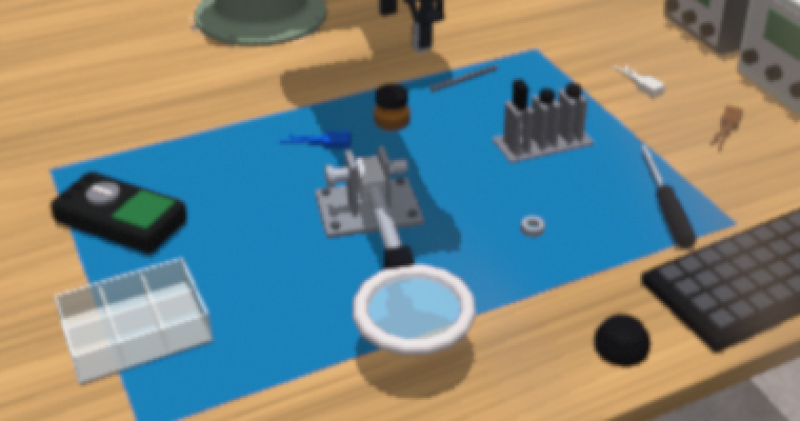

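View pics/b.png

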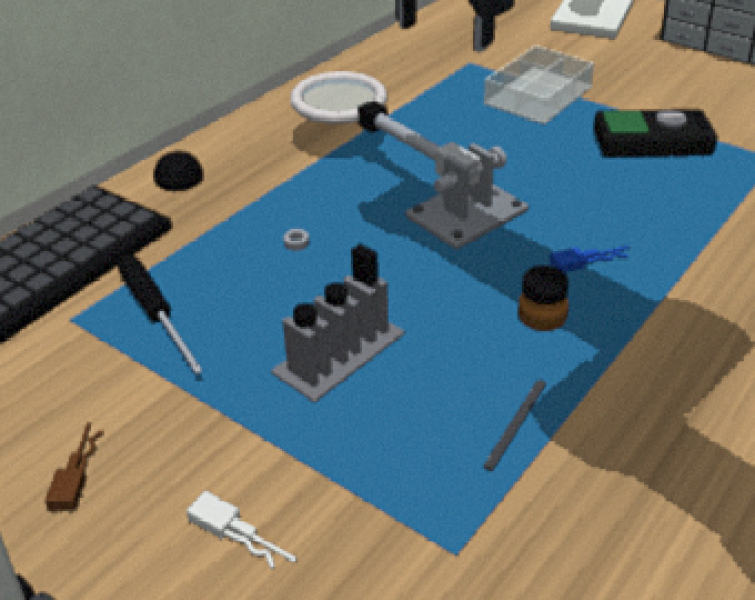

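Scene and side views show the bracket mid-mat (scene px ~(300,265)), and the boom points towards the scene camera. The black clip is in the rack slot nearest the bracket (side px ~(284,268)), with the two knob pins beside it. The blue, brown and white look-alikes lie on the table.

```bash
cat > h.py <<'E'
import numpy as np, cv2
from scipy.spatial.transform import Rotation as R
from plant import manip
def cam(name):
    o=manip.get_obs(); r=manip.read_camera(name)
    if "pose" in r: T=np.array(r["pose"])
    else:
        q=o["tool_rot"]; T=np.eye(4); T[:3,:3]=R.from_quat([q[1],q[2],q[3],q[0]]).as_matrix(); T[:3,3]=o["tool_pos"]; T=T@np.array(r["T_tool_cam"])
    f=240/np.tan(np.radians(r["vertical_fov"])/2)
    return dict(im=r["image"],T=T,f=f,c=np.array([r["cx"],r["cy"]]))
def ray(c,p):
    d=c["T"][:3,:3]@np.array([*((np.array(p,float)-c["c"])/c["f"]),1]); return c["T"][:3,3],d/np.linalg.norm(d)
def onz(c,p,z):
    o,d=ray(c,p); return o+d*(z-o[2])/d[2]
def proj(c,P):
    P=np.atleast_2d(P); q=(P-c["T"][:3,3])@c["T"][:3,:3]; return q[:,:2]/q[:,2:]*c["f"]+c["c"]
def tri(obs):
    A=np.zeros((3,3));b=np.zeros(3)
    for c,p in obs:
        o,d=ray(c,p);M=np.eye(3)-np.outer(d,d);A+=M;b+=M@o
    return np.linalg.solve(A,b)
E
python3 - <<'E'
from h import *
np.set_printoptions(precision=1,suppress=True)
s=cam("scene");d=cam("side")
# crop->px
S=lambda x,y:(120+x*.475,180+y*.475); D=lambda x,y:(120+x*.45,150+y*.45)
print("clip top",tri([(s,S(520,85)),(d,D(364,250))]))
print("rack base corners scene",[onz(s,S(*p),0) for p in [(510,160),(592,143),(495,143)]])
print("rack base side",[onz(d,D(*p),0) for p in [(315,400),(405,330),(273,372)]])
print("brk base scene",[onz(s,S(*p),10) for p in [(317,192),(329,235),(423,217)]])
print("brk base side",[onz(d,D(*p),10) for p in [(405,210),(457,242),(527,208)]])
print("head",tri([(s,S(333,172)),(d,D(497,155))]), "end",tri([(s,S(404,166)),(d,D(447,183))]))
print("lens",onz(s,S(414,310),70),onz(d,D(340,97),70))
for n,p in dict(jar=(391,95),meter=(120,205)).items(): print(n,onz(s,S(*p),40))
w=manip.read_camera("wrist"); print(w["T_tool_cam"],w["vertical_fov"],w["cx"],w["cy"])
E
```

```text
clip top [512.1 183.2 102.1]
rack base corners scene [array([530.3, 163.4,   0. ]), array([544.4, 284.7,   0. ]), array([487.1, 164.8,   0. ])]
rack base side [array([491.7, 287.4,   0. ]), array([482.1, 160.3,   0. ]), array([548.8, 283. ,   0. ])]
brk base scene [array([496.6, -98.1,  10. ]), array([ 581.3, -116.1,   10. ]), array([599.4,   0.2,  10. ])]
brk base side [array([601.8,  -0.2,  10. ]), array([516.4,  16.4,  10. ]), array([487.4, -88.3,  10. ])]
head [534.6 -90.5  64.9] end [552.3  -7.4  60.9]
lens [ 797.  -107.5   70. ] [770.6 -87.3  70. ]
jar [372.7  61.8  40. ]
meter [ 456.  -331.2   40. ]
[[   1.     0.    -0.    -0.7]
 [  -0.     0.9    0.3  -79.8]
 [   0.    -0.3    0.9 -143. ]
 [   0.     0.     0.     1. ]] 62.00749843344505 314.37411849667586 234.13491915256006
```

```bash
python3 - <<'E'
from h import *
c=cam("wrist"); np.save("pics/w1T.npy",c["T"]); cv2.imwrite("pics/w1.png",c["im"])
for t in ["bracket","pin_head","pin_hole","rack","clip","clip_grip"]:
    print(t,[(round(d["score"],2),[int(v) for v in d["extent"]]) for d in manip.find_in("wrist",t)[:4]])
E
```

```text
bracket [(0.61, [256, 171, 636, 381])]
pin_head [(0.9, [284, 202, 330, 321])]
pin_hole [(0.92, [285, 204, 333, 323])]
rack []
clip [(0.64, [120, 205, 176, 290])]
clip_grip [(0.88, [121, 201, 179, 290]), (0.24, [287, 206, 330, 322])]
```

View pics/w1.png

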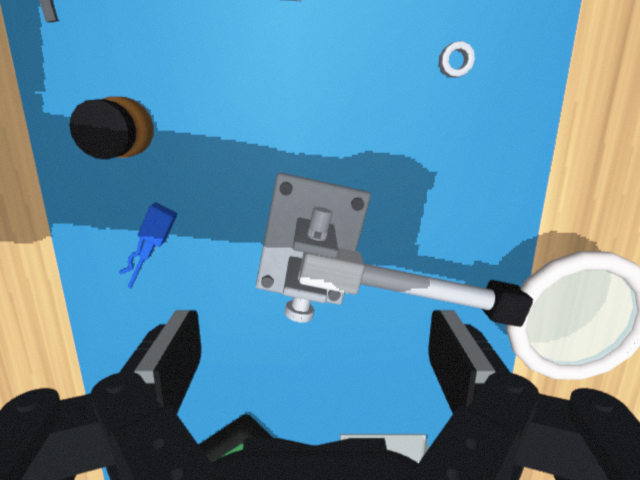

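The wrist view shows the pin's free end at about (318,215) with the dark cross hole near (318,233), the head at (300,312), and the plate corners at (278,173) and (370,192). Next I'll take closer views over the bracket and then the rack.

Request:
{"name": "play_rows", "arguments": {"motion": [1, -0.5, 1.2, 1.5, 0, 0, 0, 1, -0.5, 1.3, 1.5, 0, 0, 0, 1, 0, 0, 1, 0, 0, 0, 1, 0, 0, 0, 0, 0, 0, 1, 0, 0, 0, 0, 0, 0]}}

```text
time: 2.33
tool_pos: [540.5, -24.6, 191.7]
tool_rot: [0.0, 1.0, 0.0, 0.0]
contact_force: [0.5, 0.3, 0.7]
opening: 85.5
```

```bash
python3 - <<'E'
from h import *
print(manip.get_obs()["tool_pos"],manip.get_obs()["contact_force"])
c=cam("wrist"); np.save("pics/w2T.npy",c["T"]); cv2.imwrite("pics/w2.png",c["im"])
im=c["im"][60:420,170:490]; cv2.imwrite("pics/w2c.png",cv2.resize(im,None,fx=1.66,fy=1.66,interpolation=3))
for t in ["pin_head","pin_hole"]:
    print(t,[(round(d["score"],2),[int(v) for v in d["extent"]]) for d in manip.find_in("wrist",t)[:4]])
E
```

```text
[540.53342603 -24.64830207 191.74705406] [0.46506625 0.25052005 0.71786899]
pin_head [(0.96, [292, 184, 347, 321])]
pin_hole [(0.7, [292, 185, 351, 322])]
```

View pics/w2c.png

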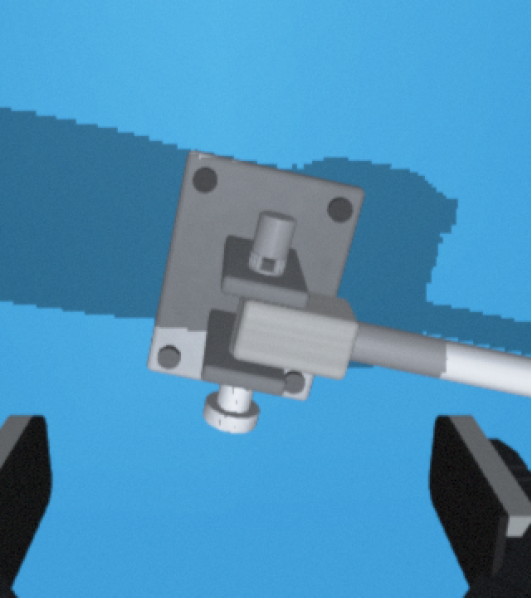

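Request:
{"name": "play_rows", "arguments": {"motion": [1, 0, -5, 0, 0, 0, 0, 1, 0, -5, 0, 0, 0, 0, 1, 0, -5, 0, 0, 0, 0, 1, -1, -5, 0, 0, 0, 0, 1, -1, -2, 0, 0, 0, 0, 1, -1, 0, 0, 0, 0, 0, 1, 0, 0, 0, 0, 0, 0]}}

```text
time: 3.35
tool_pos: [509.4, 194.6, 191.5]
tool_rot: [0.0, 1.0, 0.0, -0.0]
contact_force: [0.6, -0.5, -0.0]
opening: 85.5
```

```bash
python3 - <<'E'
from h import *
print(manip.get_obs()["tool_pos"],manip.get_obs()["contact_force"])
c=cam("wrist"); np.save("pics/w3T.npy",c["T"]); cv2.imwrite("pics/w3.png",c["im"])
for t in ["rack","clip","clip_grip","knobpin1"]:
    print(t,[(round(d["score"],2),[int(v) for v in d["extent"]]) for d in manip.find_in("wrist",t)[:4]])
E
```

```text
[509.4259707  194.60471717 191.47123013] [ 0.59138889 -0.52602479 -0.04340793]
rack [(0.85, [281, 81, 363, 254])]
clip [(0.91, [187, 399, 225, 441]), (0.78, [301, 230, 336, 272]), (0.61, [282, 80, 364, 256])]
clip_grip [(0.79, [190, 397, 225, 442]), (0.65, [296, 227, 338, 267]), (0.2, [281, 82, 363, 257])]
knobpin1 [(0.86, [305, 165, 337, 201]), (0.73, [310, 104, 346, 135]), (0.68, [359, 432, 374, 437]), (0.43, [474, 272, 514, 305])]
```

View pics/w3.png

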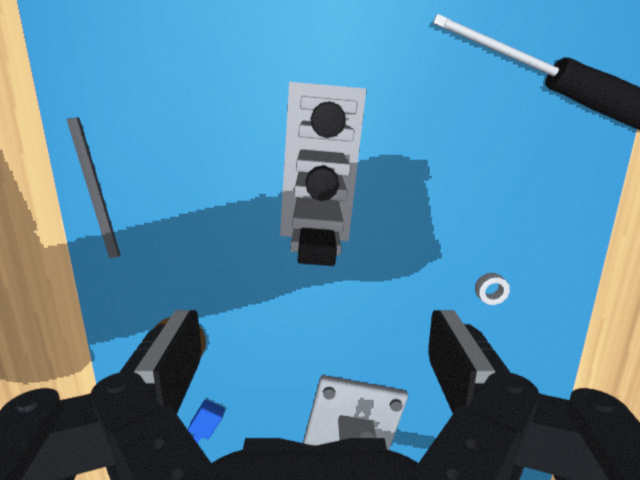

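View w2 shows the plate corners, the head at crop (231,413), and the hole at crop (267,264), just beyond the +y cheek. View w3 shows the rack with the black rectangular clip handle at (318,247) in the slot nearest the bracket, and round knobs at (322,183) and (328,119).

```bash
cat > fit.py <<'E'
from h import *
from scipy.optimize import least_squares, minimize
np.set_printoptions(precision=2,suppress=True)
def load(n):
    w=dict(f=240/np.tan(np.radians(62.00749843344505)/2),c=np.array([314.374,234.135])); w["T"]=np.load(f"pics/{n}T.npy"); w["im"]=cv2.imread(f"pics/{n}.png"); return w
def box(p,sz):  # p: x,y,yaw,zc
    g=np.array([[a,b,c] for a in(-.5,.5) for b in(-.5,.5) for c in(-.5,.5)])*sz
    c,s=np.cos(p[2]),np.sin(p[2]); return g@np.array([[c,s,0],[-s,c,0],[0,0,1]])+[p[0],p[1],p[3]]
def soft(c,P,up=4):
    m=np.zeros((480*up,640*up),np.uint8); cv2.fillConvexPoly(m,cv2.convexHull(np.round((proj(c,P)+.5)*up).astype(np.int32)),255)
    return cv2.resize(m,(640,480),interpolation=cv2.INTER_AREA)/255.
E
python3 - <<'E'
from fit import *
w1,w2,w3=load("w1"),load("w2"),load("w3")
C=lambda x,y:np.array((170+x/1.66,60+y/1.66))
obs=[(w2,C(190,152),(-45,60)),(w2,C(364,189),(45,60)),(w2,C(148,370),(-45,-60)),(w2,C(305,400),(45,-60)),
     (w1,(278,173),(-45,60)),(w1,(370,192),(45,60)),(w3,(321,376),(-45,60)),(w3,(408,390),(45,60))]
def res(p):
    c,s=np.cos(p[2]),np.sin(p[2]); return np.concatenate([proj(w,[p[0]+c*a-s*b,p[1]+s*a+c*b,10])[0]-q for w,q,(a,b) in obs])
r=least_squares(res,[547,-48,-.19]); print("bracket",r.x,r.fun)
p=r.x; c,s=np.cos(p[2]),np.sin(p[2]); inv=lambda P:np.array([c*(P[0]-p[0])+s*(P[1]-p[1]),-s*(P[0]-p[0])+c*(P[1]-p[1]),P[2]])
h=C(267,264); h1=(318,234)
print("hole@68 w2",onz(w2,h,68),inv(onz(w2,h,68)),"w1",inv(onz(w1,h1,68)),"tri",inv(tri([(w2,h),(w1,h1)])))
print("pin end top",inv(onz(w2,C(279,212),64)), "head",inv(onz(w2,C(231,413),60)), "head side edges",inv(onz(w2,C(204,411),60)),inv(onz(w2,C(260,411),60)))
# clip handle
dark=(w3["im"].max(2)<75).astype(float); dark[:,:280]=0;dark[:,360:]=0;dark[:212]=0;dark[290:]=0
print(dark.sum())
f=lambda q:np.abs(soft(w3,box([q[0],q[1],q[2]/20,86],[24,14,36]))-dark).sum()
b=min((minimize(f,[x,y,-2],method="Nelder-Mead",options=dict(initial_simplex=np.array([[x,y,-2],[x+5,y,-2],[x,y+5,-2],[x,y,1]]))) for x in(507,512) for y in(180,186)),key=lambda r:r.fun)
print("clip",b.x,b.x[2]/20,b.fun)
E
```

```text
bracket [545.83 -49.15  -0.21] [-2.04 -2.25  1.72 -1.18 -1.43 -0.    1.91  0.72 -1.83 -1.16  1.62 -0.05
 -0.93  2.32  1.15  4.18]
hole@68 w2 [551.28 -22.31  68.  ] [-0.23 27.39 68.  ] w1 [ 0.47 28.15 68.  ] tri [ 1.82 22.15 49.18]
pin end top [ 0.09 49.19 64.  ] head [  0.15 -48.69  60.  ] head side edges [-12.34 -50.28  60.  ] [ 13.13 -44.86  60.  ]
1461.0
clip [509.92 184.83  -1.36] -0.06806041332191334 256.36470588235295
```

Request:
{"name": "play_rows", "arguments": {"motion": [0, 0.3, 5.5, 0, 0, 0, 0, 0, 0.3, 5.5, 0, 0, 0, 0, 0, 0.3, 5.5, 0, 0, 0, 0, 0, 0.3, 5.5, 0, 0, 0, 0, 0, 0.3, 5.5, 0, 0, 0, 0, 0, 0.3, 5.2, 0, 0, 0, 0, 0, 0, 0, 0, 0, 0, 0.105, 0, 0, 0, 0, 0, 0, 0.105, 0, 0, 0, 5, 0, 0, 0, 0, 0, 0, 5, 0, 0, 0, 0, 0, 0, 3, 0, 0, 0, 0, 0, 0, 1.3, 0, 0, 0, 0, 0, 0, 0, 0, 0, 0, 0, 0, 0, 0, 0, 0, 0], "newtons": 28}}

```text
time: 5.35
tool_pos: [529.2, -132.6, 49.6]
tool_rot: [0.0, 0.994, -0.105, 0.001]
contact_force: [-0.1, 0.0, 0.0]
opening: 0.2
```

```bash
python3 - <<'E'
from fit import *
o=manip.get_obs();print(o["tool_pos"],o["tool_rot"],o["contact_force"],o["opening"])
c=cam("side"); cv2.imwrite("pics/s4.png",cv2.resize(c["im"][140:300,220:420],None,fx=3,fy=3,interpolation=3))
E
```

```text
[ 529.18 -132.56   49.6 ] [ 0.    0.99 -0.1   0.  ] [-0.12  0.04  0.05] 0.2152524311333199
```

View pics/s4.png

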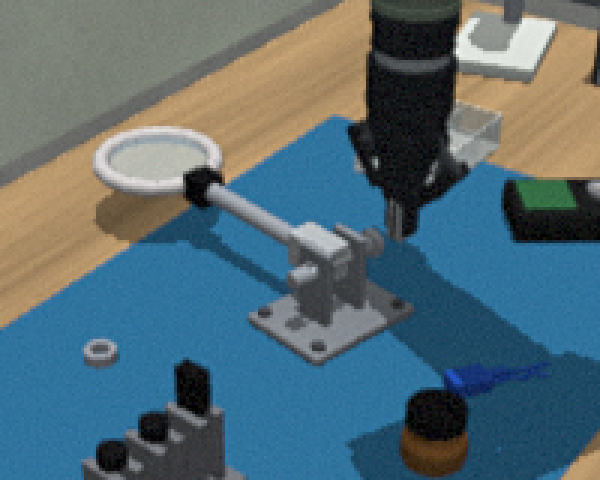

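The side view shows the closed fingers standing beside the pin head at about head height. They have free space ahead of them.

Request:
{"name": "play_rows", "arguments": {"motion": [0, 0, -0.5, 0, 0, 0, 0, 0, 0, -0.5, 0, 0, 0, 0, 0, 0, -0.5, 0, 0, 0, 0, 0, 0, -0.4, 0, 0, 0, 0, 0, 0, -0.2, 0, 0, 0, 0, 0, 0, -0.2, 0, 0, 0, 0, 0, 0, -0.2, 0, 0, 0, 0, 0, 0, -0.2, 0, 0, 0, 0, 0, 0, -0.2, 0, 0, 0, 0, 0, 0, -0.2, 0, 0, 0, 0, 0, 0, -0.2, 0, 0, 0, 0]}}

```text
time: 6.78
tool_pos: [534.5, -101.7, 48.3]
tool_rot: [0.002, 0.994, -0.106, -0.0]
contact_force: [-1.5, -6.1, 0.3]
opening: 0.2
```

```bash
cat > st.py <<'E'
from fit import *
o=manip.get_obs(); p=(545.83,-49.15,-.21); c,s=np.cos(p[2]),np.sin(p[2])
M=np.array([[c,s],[-s,c]]); q=M@(o["tool_pos"][:2]-p[:2]); f=M@o["contact_force"][:2]
print("t",o["time"],"bracket xy",q,"z",o["tool_pos"][2],"F",f,o["contact_force"][2],"tq",o["torque"],"open",o["opening"])
E
python3 st.py
```

```text
t 6.775 bracket xy [ -0.13 -53.75] z 48.29673642536887 F [-0.16 -6.29] 0.27783547517896 tq [-1.17  0.31 -0.03] open 0.17352676292421998
```

Request:
{"name": "play_rows", "arguments": {"motion": [0, 0, -0.2, 0, 0, 0, 0, 0, 0, -0.2, 0, 0, 0, 0, 0, 0, -0.2, 0, 0, 0, 0, 0, 0, -0.1, 0, 0, 0, 0, 0, 0, -0.1, 0, 0, 0, 0, 0, 0, 0, 0, 0, 0, 0]}}

```text
time: 7.52
tool_pos: [536.3, -93.7, 48.3]
tool_rot: [0.002, 0.994, -0.105, -0.0]
contact_force: [-1.6, -5.8, 0.4]
opening: -0.1
```

```bash
python3 st.py
```

```text
t 7.525 bracket xy [ -0.07 -45.57] z 48.30861549359208 F [-0.34 -6.01] 0.381793838731736 tq [-1.11  0.29 -0.05] open -0.0578785699818502
```

Request:
{"name": "play_rows", "arguments": {"motion": [0, 0, -0.1, 0, 0, 0, 0, 0, 0, 0, 0, 0, 0, 0]}}

```text
time: 7.78
tool_pos: [536.4, -92.7, 48.3]
tool_rot: [0.002, 0.994, -0.105, -0.0]
contact_force: [-1.3, -5.7, -0.3]
opening: -0.1
```

Request:
{"name": "play_rows", "arguments": {"motion": [0, 0, -0.1, 0, 0, 0, 0, 0, 0, 0, 0, 0, 0, 0]}}

```text
time: 8.02
tool_pos: [536.7, -91.8, 48.3]
tool_rot: [0.002, 0.994, -0.105, -0.0]
contact_force: [-0.9, -6.0, -0.6]
opening: -0.1
```

Request:
{"name": "play_rows", "arguments": {"motion": [0, 0, -0.05, 0, 0, 0, 0, 0, 0, -0.05, 0, 0, 0, 0]}}

```text
time: 8.28
tool_pos: [536.9, -90.9, 48.3]
tool_rot: [0.002, 0.994, -0.106, -0.0]
contact_force: [-0.4, -6.4, -0.1]
opening: -0.0
```

Request:
{"name": "play_rows", "arguments": {"motion": [0, 0, -0.05, 0, 0, 0, 0, 0, 0, -0.05, 0, 0, 0, 0]}}

```text
time: 8.52
tool_pos: [536.9, -90.6, 48.3]
tool_rot: [0.003, 0.994, -0.106, -0.0]
contact_force: [-1.7, -8.6, -0.3]
opening: -0.1
```

Request:
{"name": "play_rows", "arguments": {"motion": [0, 0, -0.05, 0, 0, 0, 0, 0, 0, -0.05, 0, 0, 0, 0]}}

```text
time: 8.78
tool_pos: [537.0, -90.5, 48.4]
tool_rot: [0.004, 0.994, -0.106, -0.001]
contact_force: [-2.4, -11.5, -0.3]
opening: 0.2
```

Request:
{"name": "play_rows", "arguments": {"motion": [0, 0, -0.1, 0, 0, 0, 0, 0, 0, 0, 0, 0, 0, 0, 0, 0, 0.5, 0, 0, 0, 0, 0, 0, 2, 0, 0, 0, 0, 0, 0, 0, -5, 0, 0, 0, 0, 0, 0, -5, 0, 0, 0, 0, 0, -3, -1, 0, 0, 0, 0, 0, -4, 0, 0, 0, 0, 0, 0, -1.5, 0, 0, 0, 0, 0, 0, 0, 0, 0, 0, 0, 0, 0, 0, 0, 0, 0, 0]}}

```text
time: 10.15
tool_pos: [550.0, -28.3, 158.0]
tool_rot: [0.0, 0.994, -0.105, -0.0]
contact_force: [0.0, -0.1, -0.7]
opening: 0.2
```

```bash
python3 st.py; python3 - <<'E'
from h import *
c=cam("wrist"); np.save("pics/w5T.npy",c["T"]); cv2.imwrite("pics/w5.png",c["im"])
cv2.imwrite("pics/w5c.png",cv2.resize(c["im"][130:330,210:430],None,fx=3,fy=3,interpolation=3))
E
```

```text
t 10.15 bracket xy [-0.23 21.25] z 157.96393933173093 F [ 0.06 -0.13] -0.7319966680373324 tq [ 0.04  0.02 -0.03] open 0.18065153204599357
```

View pics/w5c.png

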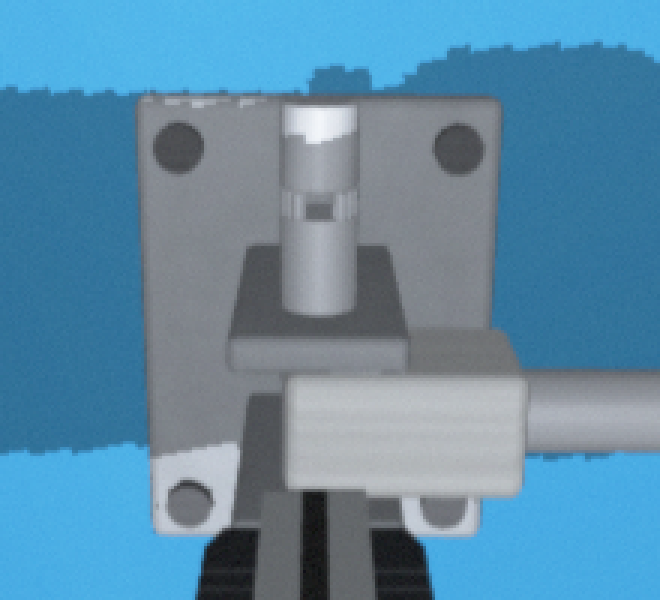

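The pin is home. The hole shows clearly at crop (320,207), centred across the pin, with the pin's free end at about (320,101) and the plate corners at (137,97) and (500,97).

```bash
python3 - <<'E'
from fit import *
w=load("w5"); C=lambda x,y:np.array((210+x/3,130+y/3))-.5*2/3
obs=[(C(137,97),(-45,60)),(C(500,97),(45,60)),(C(153,533),(-45,-60)),(C(478,533),(45,-60))]
def res(p):
    c,s=np.cos(p[2]),np.sin(p[2]); return np.concatenate([proj(w,[p[0]+c*a-s*b,p[1]+s*a+c*b,10])[0]-q for q,(a,b) in obs])
r=least_squares(res,[547,-48,-.19]); p=r.x; print("bracket",p,r.fun)
c,s=np.cos(p[2]),np.sin(p[2]); inv=lambda P:np.array([c*(P[0]-p[0])+s*(P[1]-p[1]),-s*(P[0]-p[0])+c*(P[1]-p[1]),P[2]])
for n,q,z in [("hole top",C(320,209),67.5),("band near",C(320,220),68),("band far",C(320,191),68),("hole blk lo",C(320,218),68),("hole up",C(320,200),68),("end",C(320,101),66),("cheek inner top edge far",C(320,340),82),("cheek near",C(320,370),82)]: print(n,inv(onz(w,q,z)),onz(w,q,z))
E
```

```text
bracket [545.69 -49.15  -0.21] [-1.84 -1.18  1.55 -0.7  -0.66  1.14  0.98  1.55]
hole top [ 0.32 45.35 67.5 ] [555.63  -4.91  67.5 ]
band near [ 0.33 43.22 68.  ] [555.19  -6.99  68.  ]
band far [ 0.29 49.12 68.  ] [556.41  -1.22  68.  ]
hole blk lo [ 0.32 43.63 68.  ] [555.27  -6.59  68.  ]
hole up [ 0.3 47.3 68. ] [556.03  -3.    68.  ]
end [ 0.21 66.57 66.  ] [560.03  15.85  66.  ]
cheek inner top edge far [ 0.38 22.78 82.  ] [550.9  -26.97  82.  ]
cheek near [ 0.41 16.55 82.  ] [549.61 -33.06  82.  ]
```

Request:
{"name": "play_rows", "arguments": {"motion": [0.29, -2.3, -4.2, 0, 0, 0, 0, 0.29, -2.3, -4.2, 0, 0, 0, 0, 0.29, -2.2, -4.2, 0, 0, 0, 0, 0.29, 0, 0, 0, 0, 0, -0.12, 0.29, 0, 0, 0, 0, 0, 0, 0.29, 0, 0, 0, 0, 0, 0]}}

```text
time: 10.95
tool_pos: [510.3, 109.1, 158.2]
tool_rot: [0.0, 0.999, -0.047, -0.0]
contact_force: [-0.2, 0.0, 0.4]
opening: 24.8
```

```bash
python3 - <<'E'
from fit import *
o=manip.get_obs(); print(o["tool_pos"],o["tool_rot"],o["opening"])
c=cam("wrist"); np.save("pics/w6T.npy",c["T"]); cv2.imwrite("pics/w6.png",c["im"])
for t in ["clip_grip"]:
    print(t,[(round(d["score"],2),[int(v) for v in d["extent"]]) for d in manip.find_in("wrist",t)[:4]])
print(proj(c,[[510,185,104],[510,185,68]]))
x,y=proj(c,[510,185,90])[0].astype(int); print(x,y); cv2.imwrite("pics/w6c.png",cv2.resize(c["im"][max(y-100,0):y+100,x-110:x+110],None,fx=3,fy=3,interpolation=3)); print(max(y-100,0),x-110)
E
```

```text
[510.32 109.15 158.23] [ 0.    1.   -0.05 -0.  ] 24.820316008068183
clip_grip []
[[300.26 110.97]
 [302.45 109.53]]
301 110
10 191
```

View pics/w6c.png

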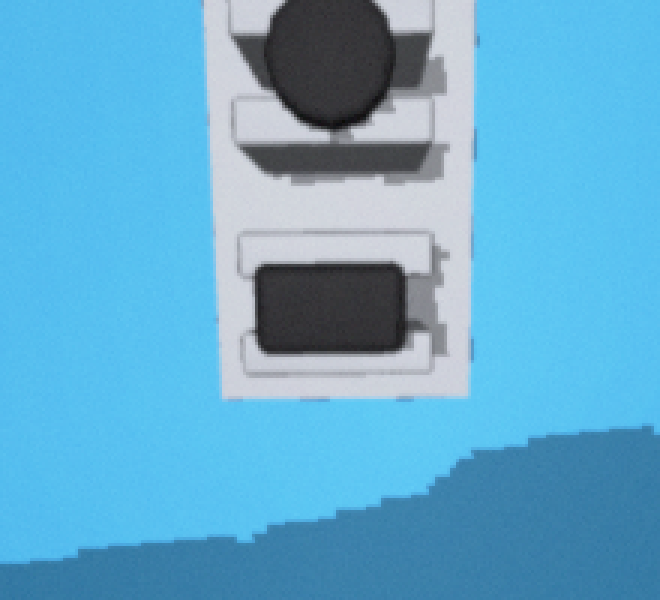

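The overhead wrist view shows the black handle as a clean rectangle at crop (257–405, 262–353). It is square to the tool, with the nearest knob about 40 mm away.

```bash
python3 - <<'E'
from fit import *
w=load("w6");w3=load("w3"); C=lambda x,y:np.array((191+x/3,10+y/3))-.33
print("center",onz(w,C(331,307.5),104),[onz(w,C(*q),104)[:2] for q in [(257,262),(405,262),(405,353),(257,353)]])
print("rack edge",[onz(w,C(*q),5)[:2] for q in [(222,398),(470,398),(213,150),(474,150)]])
dark=lambda w,a,b,c,d:(lambda m:[m.__setitem__((slice(a,b),slice(c,d)),((w["im"].max(2)<75)[a:b,c:d]).astype(float)),m][1])(np.zeros((480,640)))
D=[(w,dark(w,92,135,270,330)),(w3,dark(w3,220,290,285,350))]
f=lambda q:sum(np.abs(soft(v,box([q[0],q[1],q[2]/20,q[3]],[24,14,36]))-m).sum() for v,m in D)
x0=np.array([510,185,-1.9,86.]); r=minimize(f,x0,method="Nelder-Mead",options=dict(initial_simplex=np.vstack([x0]+[x0+d for d in np.diag([4,4,1.5,6])]))); print(r.x,r.x[2]/20,r.fun,[m.sum() for _,m in D])
E
```

```text
center [510.29 184.43 104.  ] [array([499.52, 192.23]), array([522.46, 190.11]), array([521.32, 176.44]), array([497.84, 178.62])]
rack edge [array([478.46, 163.94]), array([538.22, 158.4 ]), array([483.68, 218.92]), array([542.8 , 213.44])]
[510.   184.02  -1.82  82.86] -0.09120689204451612 282.7607843137255 [np.float64(1428.0), np.float64(1383.0)]
```

Request:
{"name": "play_rows", "arguments": {"motion": [0.29, 0, 0, 0, 0, 0, -0.1745, 0.29, 0, 0, 0, 0, 0, -0.1745, 0.29, 0, 0, 0, 0, 0, -0.1745, 0.29, 0, 0, 0, 0, 0, -0.1745, 0.29, 0, 0, 0, 0, 0, -0.1745, 0.29, 0, 0, 0, 0, 0, -0.1745, 0.29, 0, 0, 0, 0, 0, -0.1745, 0.29, 0, 0, 0, 0, 0, -0.1745, 0.29, 0, 0, 0, 0, 0, -0.1745, 0.29, 3.7, -0.3, 0, 0, 0, 0, 0.29, 3.8, -0.4, 0, 0, 0, 0, 0.29, 0, 0, 2.5, 0, 0, 0, 0.29, 0, 0, 0, 0, 0, 0, 0.29, 0, 0, 0, 0, 0, 0]}}

```text
time: 12.8
tool_pos: [510.1, 184.8, 133.7]
tool_rot: [0.0, 0.739, 0.674, -0.0]
contact_force: [0.2, -0.6, 1.3]
opening: 25.2
```

```bash
cat > st2.py <<'E'
from fit import *
o=manip.get_obs(); q=o["tool_rot"]; M=R.from_quat([q[1],q[2],q[3],q[0]]).as_matrix()
print("t",o["time"],"pos",o["tool_pos"],"x",M[:,0],"z",M[:,2],"F",o["contact_force"],"tq",o["torque"],"open",o["opening"],"q6",o["joint_positions"][5])
def to(P): print("shift to",P,"in cm:",M.T@(np.array(P)-o["tool_pos"])/10)
E
python3 - <<'E'
from st2 import *
to([510.2,184.4,74])
E
```

```text
t 12.8 pos [510.14 184.79 133.69] x [ 0.09  1.   -0.  ] z [-0. -0. -1.] F [ 0.24 -0.6   1.35] tq [-0.02 -0.01  0.04] open 25.210263591592927 q6 0.30319863841680333
shift to [510.2, 184.4, 74] in cm: [-0.04  0.01  5.97]
```

Request:
{"name": "play_rows", "arguments": {"motion": [0.29, -0.04, 0, 1.5, 0, 0, 0, 0.29, 0, 0, 1, 0, 0, 0, 0.29, 0, 0, 0.7, 0, 0, 0, 0.29, 0, 0, 0, 0, 0, 0]}}

```text
time: 13.3
tool_pos: [509.3, 184.8, 100.5]
tool_rot: [-0.0, 0.738, 0.674, -0.001]
contact_force: [0.4, 0.3, 0.8]
opening: 24.8
```

Request:
{"name": "play_rows", "arguments": {"motion": [0.29, 0, 0, 1, 0, 0, 0, 0.29, 0, 0, 1, 0, 0, 0, 0.29, 0, 0, 0.75, 0, 0, 0, 0.29, 0, 0, 0, 0, 0, 0]}}

```text
time: 13.8
tool_pos: [509.2, 184.8, 72.9]
tool_rot: [-0.0, 0.738, 0.674, -0.001]
contact_force: [0.2, -0.1, 0.6]
opening: 24.7
```

Request:
{"name": "play_rows", "arguments": {"motion": [0, 0, 0, 0, 0, 0, 0, 0, 0, 0, 0, 0, 0, 0, 0, 0, 0, 0, 0, 0, 0, 0, 0, 0, 0, 0, 0, 0, 0, 0, 0, 0, 0, 0, 0], "newtons": 28}}

```text
time: 14.42
tool_pos: [509.9, 185.0, 73.8]
tool_rot: [0.0, 0.738, 0.674, 0.0]
contact_force: [0.1, 0.2, -1.9]
opening: 13.5
```

Request:
{"name": "play_rows", "arguments": {"motion": [0, 0, 0, -1, 0, 0, 0, 0, 0, 0, -1, 0, 0, 0, 0, 0, 0, -2, 0, 0, 0, 0, 0, 0, -3, 0, 0, 0, 0, 0, 0, -3, 0, 0, 0, 0, 0, 0, 0, 0, 0, 0]}}

```text
time: 15.18
tool_pos: [511.9, 185.5, 176.9]
tool_rot: [0.002, 0.738, 0.674, 0.003]
contact_force: [-0.5, -0.0, -0.7]
opening: 13.7
```

```bash
python3 - <<'E'
from st2 import *
c=cam("wrist"); np.save("pics/w7T.npy",c["T"]); cv2.imwrite("pics/w7.png",c["im"])
s=cam("side")
cv2.imwrite("pics/w7c.png",np.hstack([cv2.resize(c["im"][200:480,200:440],(480,560)),cv2.resize(s["im"][180:340,220:320],(320,512))[:, :320] if 0 else cv2.resize(s["im"][200:340,240:320],(320,560),interpolation=3)]))
E
```

```text
t 15.175 pos [511.94 185.47 176.88] x [0.09 1.   0.  ] z [ 0.01  0.   -1.  ] F [-0.55 -0.04 -0.71] tq [ 0.03 -0.02 -0.01] open 13.716903618000414 q6 0.3022807680539605
```

View pics/w7c.png

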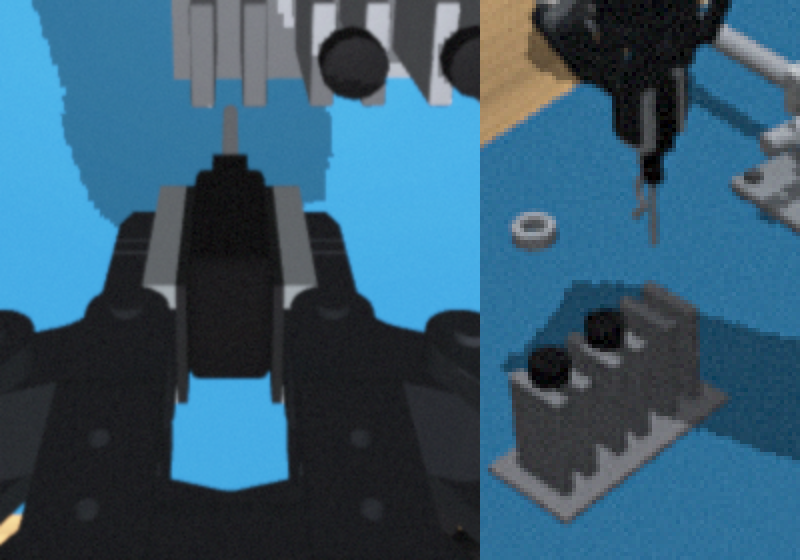

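The clip is held upright in the jaws. Its leg tip shows at crop (230,108), which is wrist px (315,254), and the bow is on the +x side in the side view. The rack and the other two pins are undisturbed.

```bash
python3 - <<'E'
from st2 import *
w=load("w7")
for q in [(315,254),(315,260)]:
  for z in (60,67.8):
    P=o["tool_pos"]+M@[0,0,z]
    # plane through P normal tool z
    a,d=ray(w,q); X=a+d*((P-a)@M[:,2])/(d@M[:,2]); print(q,z,M.T@(X-o["tool_pos"]))
# target: tool pose over hole, world
yaw=-.21; ydir=np.array([-np.sin(yaw),np.cos(yaw)]); xdir=np.array([np.cos(yaw),np.sin(yaw)])
for yb in (44,46.3): print(yb,np.array([545.76,-49.15])+yb*ydir+.3*xdir)
print(np.arctan2(M[1,0],M[0,0])-np.pi/2)
to([555.6,-4,176.9])
E
```

```text
t 15.275 pos [509.86 185.01 173.93] x [0.09 1.   0.  ] z [ 0.  0. -1.] F [-0.11  0.25 -1.66] tq [0.01 0.03 0.  ] open 13.642867425212838 q6 0.30223198519306965
(315, 254) 60 [-0.03  0.61 60.  ]
(315, 254) 67.8 [-0.01  3.67 67.8 ]
(315, 260) 60 [-0.03  4.18 60.  ]
(315, 260) 67.8 [-0.01  7.38 67.8 ]
44 [555.23  -6.18]
46.3 [555.71  -3.93]
-0.0902765619685093
shift to [555.6, -4, 176.9] in cm: [-18.41   6.26  -0.3 ]
```

Request:
{"name": "play_rows", "arguments": {"motion": [0, -3, 1, 0, 0, 0, 0, 0, -4, 1.3, 0, 0, 0, 0, 0, -4, 1.4, 0, 0, 0, 0, 0, -4, 1.3, 0, 0, 0, 0, 0, -3.4, 1.3, 0, 0, 0, 0, 0, 0, 0, 0, 0, 0, 0.12, 0, 0, 0, 1.5, 0, 0, 0, 0, 0, 0, 1, 0, 0, 0, 0, 0, 0, 0.3, 0, 0, 0, 0, 0, 0, 0, 0, 0, 0, 0, 0, 0, 0, 0, 0, 0, 0, 0, 0, 0, 0, 0, 0]}}

```text
time: 16.77
tool_pos: [556.3, -3.9, 146.2]
tool_rot: [0.0, 0.777, 0.629, 0.0]
contact_force: [-0.3, -0.6, -0.7]
opening: 13.6
```

```bash
python3 - <<'E'
from st2 import *
to([555.7,-3.9,o["tool_pos"][2]])
c=cam("wrist"); np.save("pics/w8T.npy",c["T"]); cv2.imwrite("pics/w8.png",c["im"])
s=cam("side"); cv2.imwrite("pics/s8.png",s["im"])
tip=o["tool_pos"]+M@[0,0,67.8]
x,y=proj(s,tip)[0].astype(int); print("tip pred",proj(c,tip),proj(s,tip), "hole pred",proj(c,[555.7,-3.9,68]),proj(s,[555.7,-3.9,68]),x-40,y-40)
cv2.imwrite("pics/w8c.png",np.hstack([cv2.resize(c["im"][200:340,260:360],(400,560),interpolation=3),cv2.resize(s["im"][y-40:y+44,x-30:x+30],(400,560),interpolation=3)]))
E
```

```text
t 16.775 pos [556.33  -3.89 146.24] x [0.21 0.98 0.  ] z [ 0. -0. -1.] F [-0.28 -0.56 -0.75] tq [0.01 0.02 0.02] open 13.576862988187642 q6 0.07033877534603497
shift to [555.7, -3.9, np.float64(146.24238922136803)] in cm: [-0.01 -0.06 -0.  ]
tip pred [[316.51 253.53]] [[317.51 227.23]] hole pred [[316.19 246.05]] [[317.7  230.85]] 277 187
```

View pics/w8c.png

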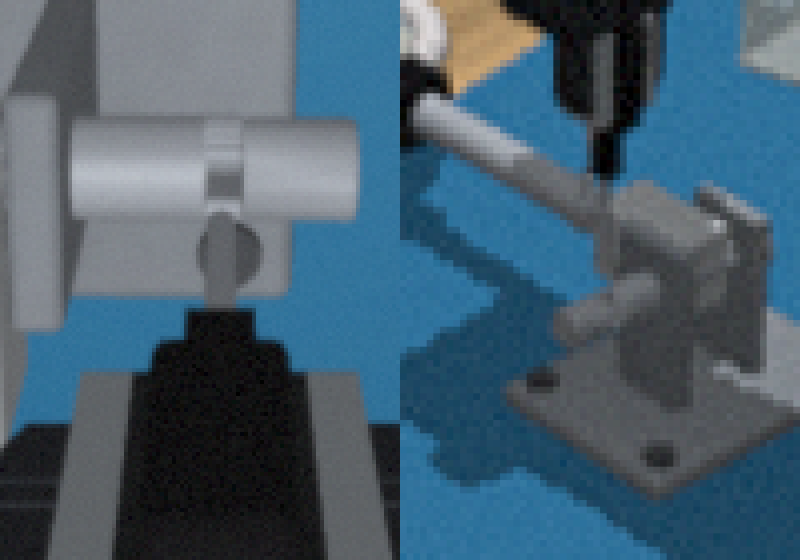

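The wrist view shows the leg tip at (315.5,253.8) against a predicted (316.5,253.5), and the hole at (316.2,245). The side view shows the leg directly above the pin end.

```bash
python3 - <<'E'
from st2 import *
w=load("w8"); yaw=-.21; yd=np.array([-np.sin(yaw),np.cos(yaw),0]); xd=np.array([np.cos(yaw),np.sin(yaw),0])
O=np.array([545.76,-49.15,60])
for yb in (35,55):
  for xb in (-1,0,.3,1,2):
    a=np.linspace(0,2*np.pi,200); P=O+yb*yd+xb*xd+np.outer(np.cos(a)*8,xd)+np.outer(np.sin(a)*8,[0,0,1]); q=proj(w,P); print(yb,xb,q[:,1].min(),q[:,1].max(),q[:,0].mean())
g=w["im"].astype(int)[220:262,[298,304,332,338]].mean(2); print(np.c_[np.arange(220,262),g][5:40].astype(int).tolist())
E
```

```text
t 16.875 pos [556.21  -3.93 146.13] x [0.21 0.98 0.  ] z [ 0. -0. -1.] F [ 0.26 -0.11 -0.98] tq [ 0.04 -0.04  0.02] open 13.560320635324668 q6 0.07037729333541232
35 -1 226.34388523048256 252.71048066350508 297.4815453115853
35 0 227.91624310239158 254.2505942109877 297.50249946204383
35 0.3 228.3871554074277 254.71184853400118 297.5087751018425
35 1 229.48452745829243 255.7867127158734 297.52339927553663
35 2 231.0487541076261 257.3188517026912 297.54424496325794
55 -1 226.37155577453592 252.7397380707496 330.43718497221244
55 0 227.9439700499515 254.27990413734483 330.4153777023003
55 0.3 228.41489920086715 254.7411741436907 330.40884655835265
55 1 229.51231042442555 255.81607479060412 330.3936269811238
55 2 231.0765927098186 257.3482655574074 330.3719325888937
[[225, 136, 138, 120, 109], [226, 139, 140, 118, 111], [227, 137, 138, 119, 111], [228, 127, 126, 113, 108], [229, 110, 110, 110, 104], [230, 113, 117, 107, 104], [231, 122, 121, 115, 112], [232, 130, 131, 125, 124], [233, 134, 135, 135, 128], [234, 139, 139, 140, 135], [235, 141, 142, 144, 141], [236, 145, 148, 150, 145], [237, 151, 150, 154, 150], [238, 157, 157, 157, 156], [239, 166, 161, 166, 158], [240, 174, 172, 168, 164], [241, 179, 180, 171, 168], [242, 186, 185, 172, 172], [243, 188, 191, 173, 170], [244, 190, 190, 174, 172], [245, 185, 188, 175, 176], [246, 179, 181, 173, 173], [247, 173, 173, 166, 172], [248, 169, 170, 161, 164], [249, 167, 168, 156, 158], [250, 160, 161, 154, 157], [251, 157, 153, 150, 154], [252, 148, 149, 145, 149], [253, 137, 140, 136, 138], [254, 132, 132, 126, 128], [255, 130, 130, 114, 115], [256, 134, 132, 111, 108], [257, 135, 132, 113, 109], [258, 138, 135, 110, 109], [259, 135, 134, 110, 108]]
```

Request:
{"name": "play_rows", "arguments": {"motion": [0, 0.04, -0.05, 0.3, 0, 0, 0, 0, 0, 0, 0.3, 0, 0, 0, 0, 0, 0, 0.25, 0, 0, 0, 0, 0, 0, 0, 0, 0, 0]}}

```text
time: 17.38
tool_pos: [555.3, -3.4, 136.9]
tool_rot: [-0.0, 0.777, 0.629, -0.0]
contact_force: [-0.1, -1.1, -0.7]
opening: 14.0
```

Request:
{"name": "play_rows", "arguments": {"motion": [0, 0, 0, 0.1, 0, 0, 0, 0, 0, 0, 0.1, 0, 0, 0, 0, 0, 0, 0, 0, 0, 0]}}

```text
time: 17.75
tool_pos: [555.5, -3.4, 135.2]
tool_rot: [-0.0, 0.777, 0.629, -0.0]
contact_force: [1.5, -0.5, -1.4]
opening: 13.3
```

Request:
{"name": "play_rows", "arguments": {"motion": [0, 0, 0, 0.1, 0, 0, 0, 0, 0, 0, 0.05, 0, 0, 0, 0, 0, 0, 0, 0, 0, 0]}}

```text
time: 18.12
tool_pos: [555.6, -3.4, 133.7]
tool_rot: [-0.0, 0.777, 0.629, -0.0]
contact_force: [-0.2, 0.1, -1.2]
opening: 14.0
```

Request:
{"name": "play_rows", "arguments": {"motion": [0, 0, 0, 0.1, 0, 0, 0, 0, 0, 0, 0.1, 0, 0, 0, 0, 0, 0, 0, 0, 0, 0]}}

```text
time: 18.5
tool_pos: [555.5, -3.4, 131.6]
tool_rot: [-0.0, 0.777, 0.629, -0.0]
contact_force: [-0.4, -0.3, -1.6]
opening: 13.4
```

Request:
{"name": "play_rows", "arguments": {"motion": [0, 0, 0, 0.1, 0, 0, 0, 0, 0, 0, 0.1, 0, 0, 0, 0, 0, 0, 0, 0, 0, 0]}}

```text
time: 18.88
tool_pos: [555.5, -3.4, 129.7]
tool_rot: [-0.0, 0.777, 0.629, -0.0]
contact_force: [0.2, 0.1, -0.8]
opening: 13.4
```

Request:
{"name": "play_rows", "arguments": {"motion": [0, 0, 0, 0.1, 0, 0, 0, 0, 0, 0, 0.1, 0, 0, 0, 0, 0, 0, 0, 0, 0, 0]}}

```text
time: 19.25
tool_pos: [555.5, -3.4, 127.7]
tool_rot: [-0.0, 0.777, 0.629, -0.0]
contact_force: [0.3, -0.4, -0.3]
opening: 13.3
```

Request:
{"name": "play_rows", "arguments": {"motion": [0, 0, 0, 0.2, 0, 0, 0, 0, 0, 0, 0.2, 0, 0, 0, 0, 0, 0, 0.2, 0, 0, 0, 0, 0, 0, 0.2, 0, 0, 0, 0, 0, 0, 0, 0, 0, 0]}}

```text
time: 19.88
tool_pos: [555.4, -3.4, 119.5]
tool_rot: [-0.0, 0.777, 0.629, -0.0]
contact_force: [-0.3, -0.3, -0.5]
opening: 13.2
```

Request:
{"name": "play_rows", "arguments": {"motion": [0, 0, 0, 0.1, 0, 0, 0, 0, 0, 0, 0.1, 0, 0, 0, 0, 0, 0, 0.1, 0, 0, 0, 0, 0, 0, 0, 0, 0, 0]}}

```text
time: 20.38
tool_pos: [555.5, -3.5, 116.7]
tool_rot: [-0.0, 0.777, 0.629, -0.0]
contact_force: [-0.0, -0.2, -0.8]
opening: 13.5
```

Request:
{"name": "play_rows", "arguments": {"motion": [0, 0, 0, 0.1, 0, 0, 0, 0, 0, 0, 0.1, 0, 0, 0, 0, 0, 0, 0.1, 0, 0, 0, 0, 0, 0, 0, 0, 0, 0]}}

```text
time: 20.88
tool_pos: [555.5, -3.4, 113.7]
tool_rot: [-0.0, 0.777, 0.629, -0.0]
contact_force: [0.1, -1.0, -1.0]
opening: 13.2
```

Request:
{"name": "play_rows", "arguments": {"motion": [0, 0, 0, 0.1, 0, 0, 0, 0, 0, 0, 0.1, 0, 0, 0, 0, 0, 0, 0, 0, 0, 0]}}

```text
time: 21.25
tool_pos: [555.9, -3.5, 112.0]
tool_rot: [0.0, 0.777, 0.629, 0.0]
contact_force: [0.7, -0.1, 0.7]
opening: 13.9
```

Request:
{"name": "play_rows", "arguments": {"motion": [0, 0, 0, 0.1, 0, 0, 0, 0, 0, 0, 0.1, 0, 0, 0, 0, 0, 0, 0, 0, 0, 0]}}

```text
time: 21.62
tool_pos: [556.0, -3.5, 109.9]
tool_rot: [0.0, 0.777, 0.629, 0.0]
contact_force: [1.0, -0.5, 1.8]
opening: 13.4
```

```bash
python3 st2.py
```

```text
t 21.625 pos [555.97  -3.5  109.93] x [0.21 0.98 0.  ] z [ 0. -0. -1.] F [ 0.99 -0.48  1.76] tq [-0.03 -0.27  0.01] open 13.437624720575968 q6 0.07120680984623998
```

Request:
{"name": "play_rows", "arguments": {"motion": [0, 0, 0, 0.1, 0, 0, 0, 0, 0, 0, 0.1, 0, 0, 0, 0, 0, 0, 0, 0, 0, 0]}}

```text
time: 22.0
tool_pos: [555.9, -3.6, 107.7]
tool_rot: [0.0, 0.777, 0.629, 0.0]
contact_force: [2.6, 0.2, 0.8]
opening: 13.3
```

Request:
{"name": "play_rows", "arguments": {"motion": [0, 0, 0, 0.1, 0, 0, 0, 0, 0, 0, 0.1, 0, 0, 0, 0, 0, 0, 0, 0, 0, 0]}}

```text
time: 22.38
tool_pos: [556.0, -3.5, 106.2]
tool_rot: [0.0, 0.777, 0.629, 0.0]
contact_force: [1.4, -0.5, 5.0]
opening: 13.7
```

Request:
{"name": "play_rows", "arguments": {"motion": [0, 0, 0, 0.1, 0, 0, 0, 0, 0, 0, 0.1, 0, 0, 0, 0, 0, 0, 0, 0, 0, 0]}}

```text
time: 22.75
tool_pos: [555.9, -3.5, 103.6]
tool_rot: [0.0, 0.777, 0.629, 0.0]
contact_force: [2.8, -0.1, 1.1]
opening: 13.8
```

Request:
{"name": "play_rows", "arguments": {"motion": [0, 0, 0, 0.1, 0, 0, 0, 0, 0, 0, 0.1, 0, 0, 0, 0, 0, 0, 0.1, 0, 0, 0, 0, 0, 0, 0, 0, 0, 0]}}

```text
time: 23.25
tool_pos: [555.6, -3.5, 100.3]
tool_rot: [-0.0, 0.777, 0.629, -0.0]
contact_force: [3.8, -1.3, -2.5]
opening: 13.5
```

Request:
{"name": "play_rows", "arguments": {"motion": [0, 0, 0, 0.1, 0, 0, 0, 0, 0, 0, 0.1, 0, 0, 0, 0, 0, 0, 0.1, 0, 0, 0, 0, 0, 0, 0, 0, 0, 0]}}

```text
time: 23.75
tool_pos: [554.7, -3.3, 97.2]
tool_rot: [-0.001, 0.777, 0.629, -0.001]
contact_force: [1.5, -0.2, -2.3]
opening: 13.4
```

```bash
python3 st2.py
```

```text
t 23.75 pos [554.69  -3.26  97.24] x [ 0.21  0.98 -0.  ] z [-0.  0. -1.] F [ 1.5  -0.23 -2.27] tq [-0.11 -0.52  0.02] open 13.410652576285543 q6 0.07125928363035605
```

Force went negative in z past 103, so the bow has sprung under the pin and is pulling the clip down. I'll go on gently to the nose stop.

Request:
{"name": "play_rows", "arguments": {"motion": [0, 0, 0, 0.1, 0, 0, 0, 0, 0, 0, 0.05, 0, 0, 0, 0, 0, 0, 0, 0, 0, 0]}}

```text
time: 24.12
tool_pos: [554.8, -3.3, 96.0]
tool_rot: [-0.001, 0.777, 0.629, -0.0]
contact_force: [1.1, -0.1, -1.3]
opening: 13.6
```

Request:
{"name": "play_rows", "arguments": {"motion": [0, 0, 0, 0.05, 0, 0, 0, 0, 0, 0, 0.05, 0, 0, 0, 0, 0, 0, 0, 0, 0, 0]}}

```text
time: 24.5
tool_pos: [555.4, -3.4, 95.2]
tool_rot: [-0.0, 0.777, 0.629, -0.0]
contact_force: [-0.2, -0.8, -0.1]
opening: 13.5
```

Request:
{"name": "play_rows", "arguments": {"motion": [0, 0, 0, 0.05, 0, 0, 0, 0, 0, 0, 0.05, 0, 0, 0, 0, 0, 0, 0, 0, 0, 0]}}

```text
time: 24.88
tool_pos: [555.7, -3.4, 94.5]
tool_rot: [0.0, 0.777, 0.629, 0.0]
contact_force: [-0.3, 0.3, 1.0]
opening: 13.3
```

Request:
{"name": "play_rows", "arguments": {"motion": [0, 0, 0, 0.05, 0, 0, 0, 0, 0, 0, 0.05, 0, 0, 0, 0, 0, 0, 0, 0, 0, 0]}}

```text
time: 25.25
tool_pos: [555.8, -3.4, 94.1]
tool_rot: [0.0, 0.777, 0.629, 0.0]
contact_force: [-1.5, 0.7, 7.6]
opening: 13.6
```

Request:
{"name": "play_rows", "arguments": {"motion": [0, 0, 0, 0.05, 0, 0, 0, 0, 0, 0, 0, 0, 0, 0]}}

```text
time: 25.5
tool_pos: [555.8, -3.4, 93.9]
tool_rot: [0.0, 0.777, 0.629, 0.0]
contact_force: [-2.7, 1.4, 9.0]
opening: 13.3
```

```bash
python3 st2.py
```

```text
t 25.5 pos [555.85  -3.43  93.9 ] x [0.21 0.98 0.  ] z [ 0. -0. -1.] F [-2.71  1.38  8.99] tq [0.11 0.72 0.01] open 13.264293365013875 q6 0.07122892926036625
```

Request:
{"name": "play_rows", "arguments": {"motion": [0, 0, 0, -0.15, 0, 0, 0, 0, 0, 0, 0, 0, 0, 0, 0.3, 0, 0, 0, 0, 0, 0, 0.35, 0, 0, 0, 0, 0, 0, 0.35, 0, 0, 0, 0, 0, 0, 0.35, 0, 0, 0, 0, 0, 0, 0.35, 0, 0, -1, 0, 0, 0, 0.35, 0, 0, -2, 0, 0, 0, 0.35, 0, 0, -4, 0, 0, 0, 0.35, 0, 0, -3, 0, 0, 0, 0.35, 0, -6, 0, 0, 0, 0, 0.35, 0, -5, 0, 0, 0, 0, 0.35, 0, 0, 0, 0, 0, 0, 0.35, 0, 0, 0, 0, 0, 0]}}

```text
time: 27.25
tool_pos: [449.2, 19.4, 195.3]
tool_rot: [0.001, 0.777, 0.629, 0.001]
contact_force: [0.4, -0.1, 0.1]
opening: 30.2
```

```bash
python3 - <<'E'
from st2 import *
c=cam("wrist"); np.save("pics/w9T.npy",c["T"]); cv2.imwrite("pics/w9.png",c["im"])
s=cam("side"); e=cam("scene")
P=[555.7,-3.9,70]
def crop(c,a,b):
    x,y=proj(c,P)[0].astype(int); return cv2.resize(c["im"][max(y-b,0):y+b,max(x-a,0):x+a],(266,400),interpolation=3)
print([proj(v,P)[0] for v in (c,s,e)])
cv2.imwrite("pics/f.png",np.hstack([crop(c,60,90),crop(s,36,54),crop(e,36,54)]))
E
```

```text
t 27.25 pos [449.17  19.37 195.32] x [0.21 0.98 0.  ] z [ 0. -0. -1.] F [ 0.37 -0.13  0.13] tq [-0.02 -0.02 -0.02] open 30.19831129195561 q6 0.0889307319310351
[array([315.19, 356.01]), array([317.71, 230.18]), array([312.2 , 255.63])]
```

View pics/f.png

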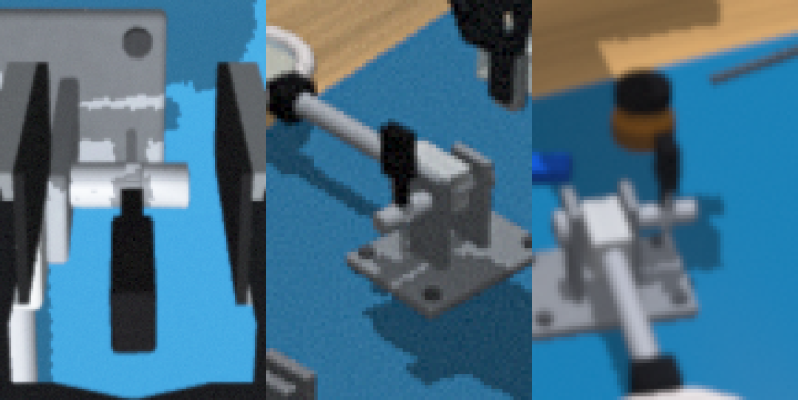

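The three views show the clip standing upright on the pin, with its nose on the pin top and the gripper clear. I'll check its height numerically, then hand in.

```bash
python3 - <<'E'
from fit import *
w=load("w9"); dk=(w["im"].max(2)<75).astype(float); m=np.zeros((480,640)); m[362:430,300:340]=dk[362:430,300:340]
for z in (104,106,107,108,109,110,112):
    print(z,np.abs(soft(w,box([555.7,-3.9,-.21,z],[24,14,36]))-m)[362:430,300:340].sum())
# pin end line
print("pin end y_b via side/wrist px: end at wrist", onz(w,(315.19-60+188/2.217,356-90+185/2.22),64))
print(manip.job_done())
E
```

```text
104 236.25098039215686
106 195.67058823529413
107 177.60784313725492
108 166.44313725490196
109 166.11764705882354
110 196.12549019607843
112 254.29019607843136
pin end y_b via side/wrist px: end at wrist [557.86  15.94  64.  ]
the job is handed in; nothing more can be done
None
```

The hinge pin is pushed home, the R-clip is seated in its cross hole, and the job was handed in at about 27 s of robot time.

- **Pin:** I pushed it by its head with the closed fingers. It slid at about 6 N, and then the force rose at the hard stop, where I read about 12 N. I pushed 1 mm further after that without reading the force.
- **Clip:** I took the black clip from the rack at 28 N grip. The wrist camera showed the hole about 2 mm beyond its nominal place, so the leg went in on the first try with no noticeable contact force. The bow rode over the pin at up to about 5 N and sprang under it. The nose then met its stop, and the largest force I read there was about 9 N. I backed off, let go and moved clear.
- **Last checks:**
  - The pictures show the clip upright on the pin, with the gripper clear of it.
  - A height fit puts the handle centre at 108–109 mm; fully seated is 108.
  - The pin end lies at y = 15.94 mm, against 15.85 mm just after pushing it home; its x reading differed by about 2 mm, within the camera calibration.

No check failed. The head's final contact with the cheek was hidden in the last pictures I looked at closely, so that rests on the force rise and the pin-end position.

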